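# Clamp the blanking plug of the water-filter outlet

### The job

Take the steel worm-drive band out of its wooden block, slide it over the barbed outlet of the water filter, past the barb, until it sits against the collar, without ramming it. Then turn its thumb key clockwise until the band is snug on the outlet, tight but not forced, let go, and leave the other things on the ledge alone.

Things in the scene. Friction and masses are not known exactly. Their poses are not given: they have to be found in the camera images.
- clamp: loose steel worm-drive band, about 90 g. Origin at the centre of its ring; x = the ring's axis and sliding direction, z up. Ring 44.4 mm inside, 50.4 mm outside, 14 mm wide along x. A short web on its -y side carries the screw housing (housing). It starts upright in the slot of block, ring centre 71 mm above the ledge; lift it straight up
- housing (a point): middle of the band's screw housing, a steel box 24 mm (x) x 22 mm (y) x 22 mm (z), this point 38 mm to the -y side of the ring's centre, at half height; axes as clamp. Hold the band here: fingers before and behind it along x, fingertips no deeper than 9 mm below this point
- block: fixed wooden parts block 60 x 90 mm, 60 mm high, with a slot that holds the band; origin on the ledge below the ring's centre, x and y as clamp at the start
- key_grip (a point): centre of the thumb key's wing, an upright steel plate 18 mm (its own x) x 8 mm (its own y) x 20 mm (z), on the screw's axis, 26 mm to the -y side of the ring's centre and 32 to 52 mm above it on an 8 mm shaft. It turns with the screw; its start angle varies
- screw (a point): point on the upright screw at the top of the housing; axes as key_grip. Clockwise from above tightens. Its friction is up to 0.2 N m in motion, under 0.12 felt once the hand stops; it stays where left. After 0.5 to 1.6 rad the shoe meets the outlet; 0.3 to 0.5 rad on, 0.2 to 0.25 N m is felt with the key held still: snug. Turned 0.4 rad further it is forced, with no more torque to feel
- shoe: dark steel roller shoe, 12 mm across, in the housing; origin at its centre. The screw drives it into the ring from the -y side, so that the band grips what is inside it. It presses on tongue
- outlet: fixed water filter: a white horizontal barbed stub 42 mm in diameter, axis 100 mm above the ledge, on a white valve block (x = 60 to 140 mm, 130 mm high), with a filter canister 155 mm tall behind it. Origin on the ledge below seat; x = the way the band is slid on, from the free end toward the block; z up
- stub_end (a point): tip of the stub's free end, a grey tapered plug on the axis, 45 mm before seat; axes as outlet. 26 mm wide here, widening to the full 42 mm over the next 14 mm
- barb (a point): on the stub's axis at the springy barb, 13.5 mm before seat. The barb stands above and below the stub, 1.5 mm proud of the band's bore, and gives way: riding over it takes 4 to 14 N of push, about as much as a gentle stop at the collar; the band is not home before it is wholly past the barb
- rest_arm (a point): front end, top face, of a steel rest arm 18 mm wide (y) and 76 mm long (toward +x), 14 mm below the stub's axis and 41 mm to its -y side. The housing comes to lie just above it; it keeps the band from swinging down when it is let go
- collar: round white collar on the stub, 52 mm in diameter, 6 mm thick, fixed to the outlet; its near face, 7 mm beyond seat, stops the band dead. Origin on the stub's axis at seat
- seat (a point): where the centre of the ring is when the band is home against the collar: on the stub's axis, 100 mm above the ledge; axes as outlet (x = sliding direction); the housing goes to its -y side, key up
- molcajete: basalt mortar, 160 mm wide, 100 mm high, loose; origin under its centre
- tejolote: basalt pestle standing on its wide end, 62 mm wide, 112 mm high, loose; origin under its centre
- pitcher: empty painted ceramic pitcher, 120 mm wide, 185 mm high, loose; origin under its centre
- glass_lid: round glass pot lid lying on the ledge, 175 mm wide, 53 mm high with its knob, loose; origin under its centre
- tongue: springy finger of the slotted stub, on the stub's -y side, 12 mm high, 17 mm long, flush with the stub's side; origin at seat. It gives about 1 mm per 25 N under the shoe
Things that resemble listed ones, but are neither listed nor needed, are in the scene too. What is meant by the clamp is not yellow, and is the smaller of those in its own colour.

How it is judged:
By the outcome, as a careful person would: the job done as asked, in the order asked, and still so for the second after the job is handed in, with the robot touching nothing.
It also fails if it takes over 67 s, if anything falls off the work surface, if the arm or the gripper's body presses on something with over 40 N, if the wrist force passes 120 N, or if a joint passes its speed limit or range.

### The arm

A 6-joint arm with a two-finger parallel gripper is mounted at the origin on the work surface. World frame = base frame: x ahead of the robot, y to its left, z up, the work surface at z = 0. Lengths are in m, angles in rad, forces in N, time in s.
With the tool pointing down it reaches from about 0.35 to 0.8 m from the base axis. Payload 7.3 kg.
Tool frame: the origin (TCP) lies between the finger pads; the fingertips stand 25 mm ahead of it and the grasp point (between the pads) lies 6 mm ahead of it (r.tip_extent is the distance from the TCP to the fingertips, in m); z points along the fingers, y is the line along which they close (so a half turn about z gives the same grasp; the last joint's range is limited). The gripper opens to 85 mm and grips with 20 to 120 N. Pads are 22 mm wide; open, the fingers measure 114 mm over their backs; the gripper's body (76 mm by 85 mm) begins 54 mm behind the grasp point. The pads swing forward as they close: fully open they stand 13 mm farther back than shut.
Start: joints at [1.193, 0.342, 1.524, -0, 1.275, -0.146], TCP at [0.121, 0.511, 0.256] pointing down, gripper open.
Joint ranges: [-2.53, 2.53], [-0.77, 2.02], [0.04, 2.7], [-1, 4.14], [0.28, 2.66], [-3.11, 3.11]. Speed limits (rad/s): [2.57, 2.57, 3.14, 3.14, 3.14, 3.14].

### API

Orientations are given as a unit quaternion [x, y, z, w].
In Python, from workcell import r, command_gripper, optics gives the robot as it stands. The module is installed in compiled form; this text tells all that it offers. Calls block until the motion is done:
- r.reach(position, orientation): joint-space move of the TCP to a pose.
- r.move_straight(position, orientation=None, speed=0.15, max_force=None): straight line of the TCP; orientation=None keeps the orientation; speed is the mean speed in m/s. With max_force (N) it stops when the force on the tool has changed by that much, and returns True; else False.
- r.movej(angles): joint-space move.
- command_gripper(opening, force=None): finger opening in m; force is the grip in N (None keeps the last); returns when the fingers have stopped.
- r.hold(seconds).
- r.solve_ik(position, orientation): joint angles nearest the present ones, or None.
- r.read_state(): the state.
- optics.get_image(name): name is "scene" or "top" or "wrist"; returns (picture, depth): 384x512x3 uint8, red, green, blue; 384x512 float32, m along the optical axis (not along the pixel's ray), 0 where there is no reading.
- optics.camera_model(name): a dict with "K" (3x3 intrinsics, pixels), "R" (3x3) and "t" (3): a world point X has camera coordinates R X + t; the wrist camera has in their place "tool_from_camera" (4x4, takes a point from camera to tool coordinates, whose origin is the TCP and whose axes are the flange's). Camera axes: x right, y down, z forward; pixel columns grow to the right and rows downward; lengths in m; the calibration is good to about 2 mm. A picture is of the moment at which its call begins: read the wrist's pose just before it. camera_model takes no time and is no camera call.
A pose or a line that the arm cannot do raises r.PlanningError and nothing moves.
- r.finish_job(): hands the job in; it is judged then, once.
The state is a dict: "time_s": time; "joint_positions": joint angles; "dq": joint speeds; "tau": joint torques, N m; "eef_pos": TCP position; "eef_rot": TCP orientation; "contact_force": force on the tool from outside, world axes, zero at the start; "torque": the same for the moment, N m; "grip_width": finger opening in m; "grip_force": force on a finger pad.
Only numpy, scipy, OpenCV 4.12 (cv2) and the standard library are available. Lean on these libraries where they do the work, as an engineer would, in place of code of your own. Each camera call takes 0.05 s, during which the arm holds its last target. There are 200 camera calls.

## Working session

There is one attempt and no reset: what is moved stays moved. The work goes in short steps, each a Python script; the robot and the scene stay as the last script left them, time stands still between calls to the robot, and variables do not carry over. Pictures are saved under pics/ and viewed, at most 10 in all, crops included, and the job is handed in when it is done.

```bash
mkdir -p pics; ls; python3 - <<'E'
from workcell import r,optics
import cv2,numpy as np
ims=[]
for n in("scene","top"):
    p,d=optics.get_image(n); np.savez(f"pics/{n}0.npz",p=p,d=d); 
    cv2.imwrite(f"pics/{n}0.png",cv2.resize(p[...,::-1],(800,600),interpolation=cv2.INTER_CUBIC))
    m=optics.camera_model(n);print(n,m["K"].tolist(),(-m["R"].T@m["t"]).round(3),m["R"].round(2).tolist())
print(optics.camera_model("wrist"))
s=r.read_state();print(s)
E
```

```text
pics
scene [[352.6306397291739, 0.0, 253.7035009220276], [0.0, 352.6306397291739, 190.29399355544695], [0.0, 0.0, 1.0]] [0.903 0.567 0.797] [[-0.8, 0.6, 0.02], [0.43, 0.6, -0.68], [-0.42, -0.54, -0.73]]
top [[454.4411493739851, 0.0, 248.97970646802588], [0.0, 454.4411493739851, 192.67395437936347], [0.0, 0.0, 1.0]] [0.205 0.053 1.485] [[0.03, -1.0, 0.0], [-0.98, -0.03, -0.21], [0.21, 0.0, -0.98]]
{'K': array([[333.28675593,   0.        , 252.58908269],
       [  0.        , 333.28675593, 196.07801738],
       [  0.        ,   0.        ,   1.        ]]), 'tool_from_camera': array([[-1.01655570e-03, -9.55122583e-01, -2.96209079e-01,
         7.62676699e-02],
       [ 9.99999293e-01, -7.88108161e-04, -8.90638073e-04,
        -1.36676049e-03],
       [ 6.17223744e-04, -2.96209775e-01,  9.55122709e-01,
        -1.17957193e-01],
       [ 0.00000000e+00,  0.00000000e+00,  0.00000000e+00,
         1.00000000e+00]])}
{'time_s': 0.1, 'joint_positions': array([ 1.19297761e+00,  3.42678090e-01,  1.52493340e+00,  2.97290299e-06,
        1.27541950e+00, -1.46000954e-01]), 'dq': array([-9.96018836e-04, -1.44162773e-03, -1.72996751e-03, -1.24491475e-03,
        1.76898712e-03, -5.31273936e-05]), 'tau': array([ 2.35406711e-03, -4.34437752e+01, -2.46493918e+01, -2.46725713e-04,
        4.56757145e-03, -4.39012683e-05]), 'eef_pos': array([0.1204711 , 0.51064892, 0.25567829]), 'eef_rot': array([ 1.15649920e-01,  9.93289776e-01, -6.94269695e-04, -1.87583157e-04]), 'contact_force': array([-0.22697179,  0.21293152,  0.37719106]), 'torque': array([-0.05421078, -0.00314241, -0.01827302]), 'grip_force': 0.0, 'grip_width': 0.08532166635599504}
```

View pics/scene0.png

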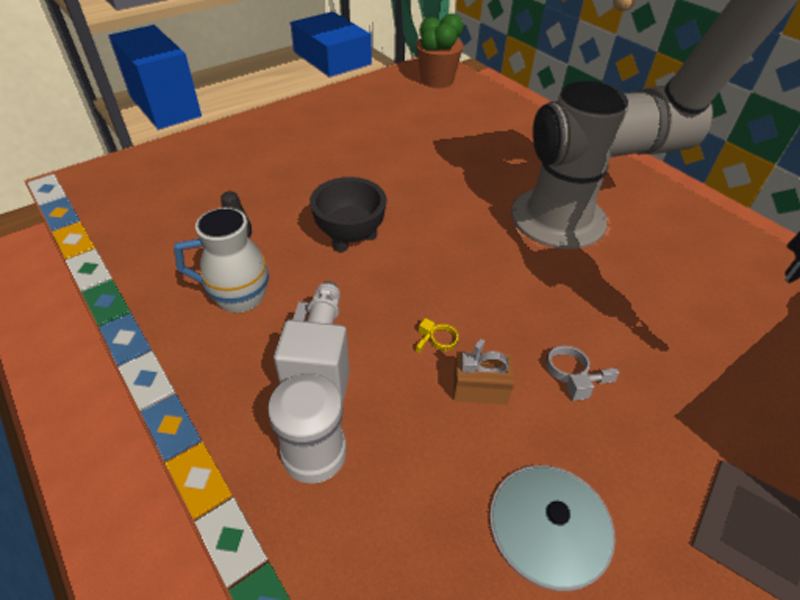

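View pics/top0.png

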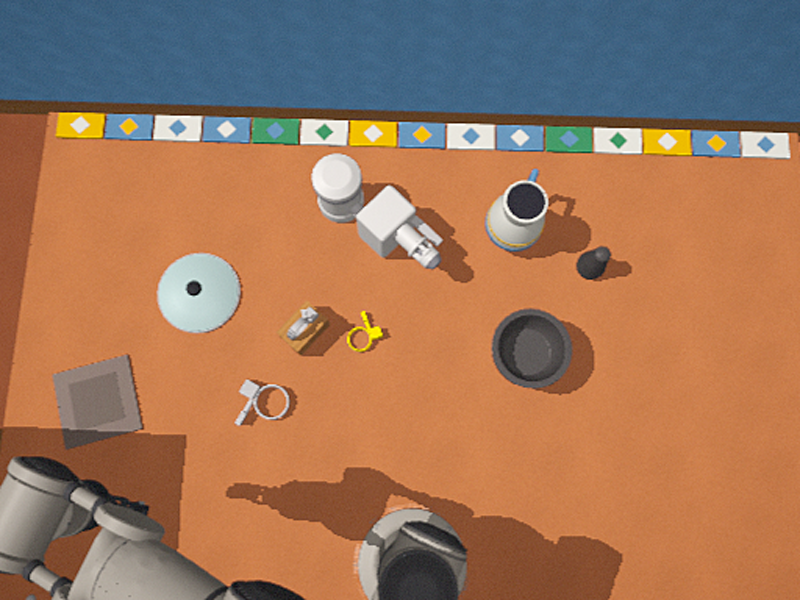

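The scene view shows the outlet at (325,300), the block with the upright band at (483,370), and decoy bands at (437,335, yellow) and (580,370, larger grey). The top view shows the block at (303,328), the stub tip at (430,258) and the rest arm at (430,233).

```bash
cat > h.py <<'E'
import numpy as np,cv2
from workcell import r,optics,command_gripper
from scipy.spatial.transform import Rotation as Ro
def quat(a):  # tool down, tool y axis at world angle a
    t=(a+np.pi/2)/2; return np.array([np.cos(t),np.sin(t),0,0])
def cam(n,s=None):
    m=optics.camera_model(n);K=m["K"]
    if n!="wrist": return K,m["R"].T,-m["R"].T@m["t"]
    T=m["tool_from_camera"];R=Ro.from_quat(s["eef_rot"]).as_matrix()
    return K,R@T[:3,:3],R@T[:3,3]+s["eef_pos"]
def ray(c,uv,z):
    K,R,o=c;uv=np.atleast_2d(uv).astype(float)
    d=np.c_[uv,np.ones(len(uv))]@np.linalg.inv(K).T@R.T
    return o+d*((z-o[2])/d[:,2])[:,None]
def cloud(c,d):
    K,R,o=c;v,u=np.mgrid[:d.shape[0],:d.shape[1]]
    P=np.stack([u,v,np.ones_like(u)],-1)@np.linalg.inv(K).T*d[...,None]
    return P@R.T+o
def proj(c,X):
    K,R,o=c;p=(np.atleast_2d(X)-o)@R@K.T;return p[:,:2]/p[:,2:]
def shot(n,tag):
    s=r.read_state();p,d=optics.get_image(n);c=cam(n,s)
    np.savez(f"pics/{tag}.npz",p=p,d=d,K=c[0],R=c[1],o=c[2]);return p,d,c
E
python3 - <<'E'
from h import *
c=cam("top");k=.64
for n,uv,z in [("block",(303,320),.06),("tip",(430,256),.1),("stubroot",(400,228),.12),("housing",(308,315),.082),("lid",(198,292),.03),("valveTL",(357,222),.13),("valveT",(391,187),.13),("valveB",(390,253),.0),("valveR",(415,215),.13),("arm",(437,240),.086)]:
    print(n,ray(c,np.array(uv)*k,z).round(3))
for n,uv in[("ring",(480,365)),("out",(325,295))]: pass
f=np.load("pics/top0.npz");P=cloud(c,f["d"])
for u,v in[(430,256),(405,235),(303,320)]:print(P[int(v*k),int(u*k)].round(3))
E
```

```text
block [[0.472 0.233 0.06 ]]
tip [[ 0.604 -0.022  0.1  ]]
stubroot [[0.655 0.04  0.12 ]]
housing [[0.479 0.22  0.082]]
lid [[0.531 0.46  0.03 ]]
valveTL [[0.662 0.127 0.13 ]]
valveT [[0.738 0.061 0.13 ]]
valveB [[0.637 0.06  0.   ]]
valveR [[0.68  0.011 0.13 ]]
arm [[ 0.643 -0.037  0.086]]
[ 0.602 -0.021  0.116]
[0.642 0.031 0.119]
[0.469 0.232 0.089]
```

```bash
python3 - <<'E'
from h import *
print(r.tip_extent)
for a in(49,-131):
  for p in([.479,.22,.25],[.62,0,.25],[.662,-.013,.12]):
    q=r.solve_ik(p,quat(np.radians(a)));print(a,None if q is None else q.round(2))
E
```

```text
0.025
49 [ 0.29  0.35  1.53 -0.    1.26 -0.57]
49 [-0.12  0.52  1.25 -0.    1.37 -0.98]
49 [-0.14  0.71  1.28 -0.    1.15 -0.99]
-131 [ 0.29  0.35  1.53 -0.    1.26  2.57]
-131 [-0.12  0.52  1.25 -0.    1.37  2.16]
-131 [-0.14  0.71  1.28 -0.    1.15  2.15]
```

```bash
python3 - <<'E'
from h import *
q=quat(np.radians(49))
r.reach([.476,.225,.26],q); p1,_,_=shot("wrist","w1")
r.reach([.61,.0,.27],q); p2,_,_=shot("wrist","w2")
for i,p in((1,p1),(2,p2)): cv2.imwrite(f"pics/w{i}.png",cv2.resize(p[...,::-1],(800,600),interpolation=cv2.INTER_CUBIC))
print(r.read_state()["time_s"])
E
```

```text
2.8917
```

View pics/w1.png

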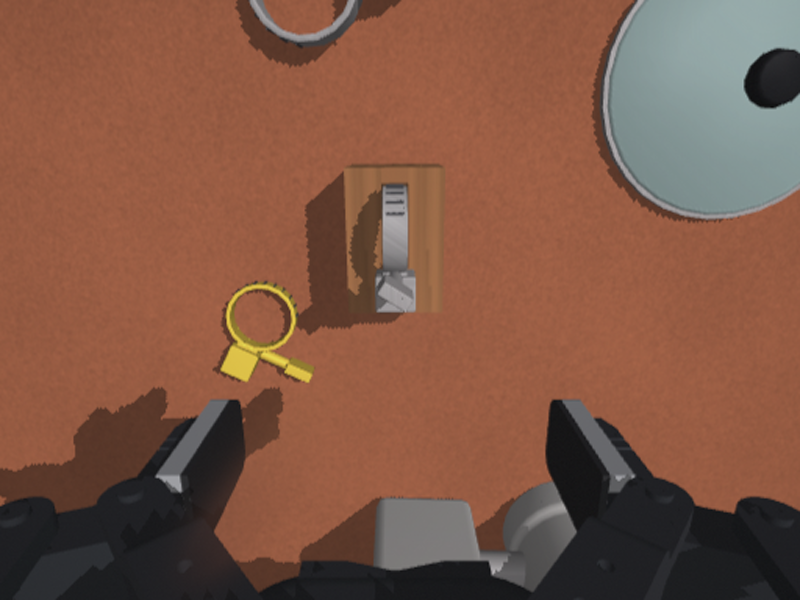

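View pics/w2.png

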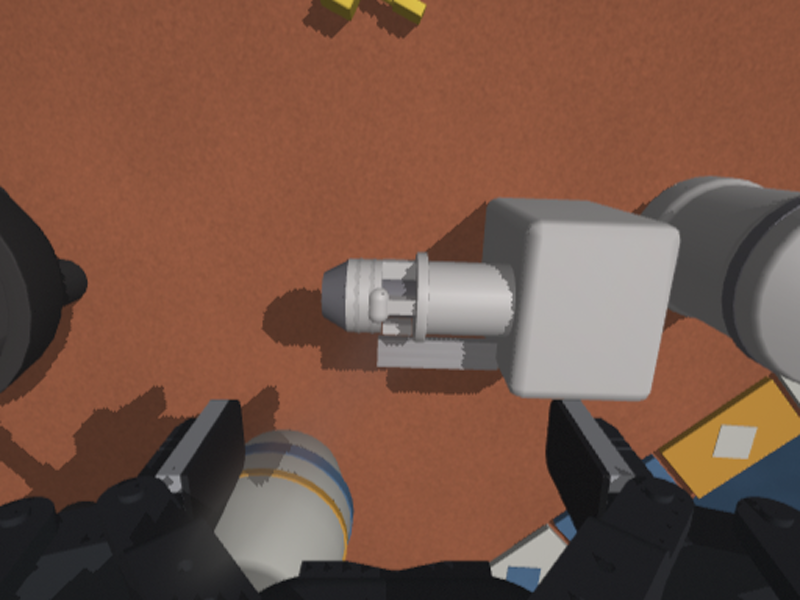

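```bash
python3 - <<'E'
from h import *
def rect(P):
    (c,wh,_)=cv2.minAreaRect(P.astype(np.float32));b=cv2.boxPoints((c,wh,_));e=b[1]-b[0] 
    return np.round(c,4),np.round(wh,4),np.degrees(np.arctan2(e[1],e[0])).round(2)%90
A=np.radians(49);M=np.array([[np.cos(A),np.sin(A)],[-np.sin(A),np.cos(A)]])
L=lambda P:P[...,:2]@M.T
f=np.load("pics/w1.npz");c=(f["K"],f["R"],f["o"]);P=cloud(c,f["d"]);p=f["p"];hsv=cv2.cvtColor(p,cv2.COLOR_RGB2HSV)
k=.64
win=np.zeros(p.shape[:2],bool);win[int(150*k):int(330*k),int(330*k):int(460*k)]=1
z=P[...,2]
top=win&(abs(z-.06)<.006);print("blocktop",rect(P[top][:,:2]),np.median(z[top]))
for n,m in(("ring",win&(z>.07)&(np.arange(384)[:,None]<266*k)),("hous",win&(abs(z-.082)<.006)&(np.arange(384)[:,None]>266*k)),("key",win&(z>.108))):
    Q=P[m];q=L(Q);print(n,m.sum(),rect(Q[:,:2]),"zmax",np.percentile(Q[:,2],[5,50,98]).round(4),"local lo/hi",np.percentile(q,[1,50,99],axis=0).round(4).tolist())
print("floor",np.median(z[int(100*k):int(150*k),int(330*k):int(460*k)]))
# ring edges by brightness rays at rows
g=cv2.cvtColor(p,cv2.COLOR_RGB2HSV)[...,1]
ring=(g<70)&win; ys,xs=np.nonzero(ring);
for row in range(int(185*k),int(312*k),6):
    x=xs[ys==row]
    if len(x):print(row,x.min(),x.max(),end="; ")
print()
f=np.load("pics/w2.npz");c=(f["K"],f["R"],f["o"]);P=cloud(c,f["d"]);z=P[...,2]
t=np.zeros(z.shape,bool);t[int(210*k):int(400*k),int(500*k):int(690*k)]=1;t&=abs(z-.13)<.004
print("valve",rect(P[t][:,:2]),np.median(z[t]))
R=P[t];print("valve local",np.percentile(L(R),[.5,50,99.5],axis=0).round(4).tolist())
for row in range(int(262*k),int(372*k),4):
    print(row,[ (L(P[row,u]).round(3).tolist(),z[row,u].round(3)) for u in(225,262,269,285)])
E
```

```text
blocktop (array([0.4609, 0.2359]), array([0.0601, 0.0904]), np.float32(49.39)) 0.06046765202810861
ring 879 (array([0.4418, 0.2522]), array([0.014 , 0.0655]), np.float32(49.07)) zmax [0.079  0.0944 0.378 ] local lo/hi [[0.4734, -0.2005], [0.4802, -0.1759], [0.4871, -0.1352]]
hous 327 (array([0.4782, 0.221 ]), array([0.0233, 0.0282]), np.float32(49.1)) zmax [0.0793 0.0824 0.0876] local lo/hi [[0.469, -0.2299], [0.4801, -0.2145], [0.4922, -0.2019]]
key 355 (array([0.4463, 0.2439]), array([0.0179, 0.0817]), np.float32(55.8)) zmax [0.1109 0.1232 0.378 ] local lo/hi [[0.4721, -0.2157], [0.4809, -0.2074], [0.4892, -0.1352]]
floor 0.0005079411214075624
118 247 258; 124 244 260; 130 244 260; 136 244 260; 142 245 260; 148 245 260; 154 245 260; 160 245 260; 166 245 260; 172 242 260; 178 240 265; 184 240 265; 190 240 265; 196 240 265; 
valve (array([0.6845, 0.0714]), array([0.0775, 0.0971]), np.float32(46.98)) 0.13012357520510467
valve local [[0.4646, -0.5168], [0.5019, -0.4652], [0.5409, -0.4219]]
167 [([0.375, -0.445], np.float64(0.104)), ([0.408, -0.446], np.float64(0.1)), ([0.413, -0.444], 
[... 2008 characters left out ...]
), ([0.414, -0.49], np.float64(0.113)), ([0.431, -0.5], np.float64(0.086))]
223 [([0.365, -0.539], np.float64(0.0)), ([0.408, -0.505], np.float64(0.086)), ([0.415, -0.504], np.float64(0.087)), ([0.431, -0.504], np.float64(0.087))]
227 [([0.365, -0.545], np.float64(-0.0)), ([0.409, -0.509], np.float64(0.086)), ([0.415, -0.508], np.float64(0.087)), ([0.431, -0.509], np.float64(0.087))]
231 [([0.365, -0.549], np.float64(0.001)), ([0.409, -0.513], np.float64(0.086)), ([0.415, -0.513], np.float64(0.087)), ([0.431, -0.513], np.float64(0.087))]
235 [([0.365, -0.555], np.float64(0.002)), ([0.409, -0.517], np.float64(0.086)), ([0.415, -0.517], np.float64(0.086)), ([0.431, -0.517], np.float64(0.087))]
```

```bash
cat > fit.py <<'E'
from h import *
from scipy.optimize import least_squares as ls
k=.64
A=np.radians(49);M=np.array([[np.cos(A),np.sin(A)],[-np.sin(A),np.cos(A)]])
L=lambda P:P[...,:2]@M.T
def load(t):
    f=np.load(f"pics/{t}.npz");c=(f["K"],f["R"],f["o"]);P=cloud(c,f["d"])
    return np.dstack([L(P),P[...,2]]),f["p"],c
def edge_line(Q,lo,hi,axis,pct):  # extreme of one coordinate by bins of the other
    b=np.linspace(lo,hi,13);o=1-axis;X=[];Y=[]
    for i in range(12):
        m=(Q[:,o]>b[i])&(Q[:,o]<b[i+1])
        if m.sum()>3: X.append((b[i]+b[i+1])/2);Y.append(np.percentile(Q[m,axis],pct))
    return np.polyfit(X,Y,1)
E
python3 - <<'E'
from fit import *
Q,p,c=load("w1");q=Q.reshape(-1,3)
b=q[(abs(q[:,2]-.0605)<.003)&(abs(q[:,0]-.48)<.04)&(abs(q[:,1]+.19)<.06)]
print("block x lo/hi",edge_line(b,-.23,-.16,0,1),edge_line(b,-.23,-.16,0,99))
print("block y hi",edge_line(b,.455,.505,1,99),"lo",np.percentile(b[:,1],.5))
m=(q[:,2]>.075)&(q[:,2]<.1)&(abs(q[:,0]-.48)<.009)&(q[:,1]>-.2)&(q[:,1]<-.145)
g=q[m]
f=ls(lambda v:np.hypot(g[:,1]-v[0],g[:,2]-v[1])-.0252,[-.18,.071],loss="soft_l1",f_scale=.001).x
print("ring",m.sum(),f,"xlo/hi",edge_line(g,-.2,-.16,0,2),edge_line(g,-.2,-.16,0,98),np.percentile(g[:,0],[1,99]))
h=q[(q[:,2]>.076)&(q[:,2]<.0875)&(q[:,1]<-.206)&(q[:,1]>-.24)&(abs(q[:,0]-.48)<.02)]
print("house",np.percentile(h,[1,99],axis=0))
t=q[(q[:,2]>.115)&(q[:,2]<.13)&(abs(q[:,0]-.48)<.02)&(abs(q[:,1]+.207)<.02)]
r_=cv2.minAreaRect(t[:,:2].astype(np.float32));print("key",r_,np.median(t[:,2]))
Q,p,c=load("w2");q=Q.reshape(-1,3)
m=(q[:,2]>.108)&(q[:,2]<.1235)&(abs(q[:,1]+.467)<.02)&(((q[:,0]>.365)&(q[:,0]<.380))|((q[:,0]>.421)&(q[:,0]<.45)))
g=q[m]
print(m.sum(),ls(lambda v:np.hypot(g[:,1]-v[0]-v[1]*(g[:,0]-.41),g[:,2]-v[2])-.021,[-.467,0,.1],loss="soft_l1",f_scale=.001).x)
a=q[(abs(q[:,2]-.0865)<.003)&(q[:,1]<-.494)&(q[:,1]>-.525)&(q[:,0]>.38)&(q[:,0]<.45)]
print("arm ylo/hi",edge_line(a,.39,.44,1,2),edge_line(a,.395,.44,1,98),"xlo",np.percentile(a[:,0],.5),"z",np.median(a[:,2]))
v=q[(abs(q[:,2]-.130)<.003)&(abs(q[:,0]-.5)<.06)&(abs(q[:,1]+.465)<.07)]
print("valve",edge_line(v,.475,.52,1,1),edge_line(v,.475,.52,1,99),"x",edge_line(v,-.495,-.435,0,1))
co=q[(q[:,2]>.118)&(q[:,2]<.13)&(abs(q[:,1]+.467)<.02)&(abs(q[:,0]-.413)<.008)]
h=np.hypot(co[:,1]+.467,co[:,2]-.1);co=co[h>.0245];print("collar x",np.percentile(co[:,0],[2,50,98]),ls(lambda v:np.hypot(co[:,1]-v[0],co[:,2]-v[1])-.026,[-.467,.1],loss="soft_l1",f_scale=.001).x)
s=q[(abs(q[:,2]-.1)<.012)&(abs(q[:,1]+.467)<.01)&(q[:,0]<.37)&(q[:,0]>.33)];print("stub end x",np.percentile(s[:,0],[1,5]))
E
```

```text
block x lo/hi [-0.00446651  0.45008146] [-0.00468618  0.50904186]
block y hi [ 0.02633771 -0.16098908] lo -0.23776357563122374
ring 820 [-0.18288173  0.07168043] xlo/hi [-0.01908621  0.47030898] [-0.00355444  0.4863688 ] [0.47335392 0.48706866]
house [[ 0.46897301 -0.22990337  0.07700407]
 [ 0.49220404 -0.2061408   0.08453616]]
key ((0.4806538224220276, -0.20919421315193176), (0.008156266063451767, 0.018088078126311302), 56.75202941894531) 0.1232284097513553
2123 [-0.46730472 -0.02582738  0.10017338]
arm ylo/hi [-0.04095471 -0.49977453] [-0.03051032 -0.48680697] xlo 0.38800273769561133 z 0.08642580338067396
valve [-0.04361467 -0.49446284] [-0.02594426 -0.40985659] x [0.02935257 0.47967473]
collar x [0.41047608 0.41357966 0.416204  ] [-0.46718698  0.10010516]
stub end x [0.3585462  0.35873194]
```

```bash
cat >> h.py <<'E'
A=np.radians(49);ML=np.array([[np.cos(A),-np.sin(A)],[np.sin(A),np.cos(A)]])
YC=np.radians(49.3);YO=np.radians(47.4)
CL=ML@[.4804,-.1825]; SEAT=ML@[.4035,-.4671]
def off(o,yaw,x,y): return o+np.array([[np.cos(yaw),-np.sin(yaw)],[np.sin(yaw),np.cos(yaw)]])@[x,y]
GY=-.0393  # grip offset from ring centre along clamp y
E
cat > fl.py <<'E'
from h import *
def st(t=""):
    s=r.read_state();print(t,round(s["time_s"],2),s["eef_pos"].round(4),"F",s["contact_force"].round(1),"T",s["torque"].round(3),"g",round(s["grip_width"],4),round(s["grip_force"],1),"j6",s["joint_positions"][5].round(3),s["tau"][5].round(3));return s
E
python3 - <<'E'
from fl import *
f=np.load("pics/top0.npz");print("pitcher top",ray(cam("top"),np.array([525,203])*.64,.185),"seat",SEAT,"clamp",CL)
h=off(CL,YC,0,GY);q=quat(YC)
command_gripper(.055,60)
r.reach([*h,.15],q)
print(r.move_straight([*h,.0885],speed=.08,max_force=8)); st("down")
command_gripper(0.0,60); st("grip")
E
```

```text
pitcher top [[ 0.69171653 -0.19919219  0.185     ]] seat [ 0.61724466 -0.00191986] clamp [0.45290526 0.24283171]
False
down 5.3 [0.4831 0.2173 0.0889] F [-0.5 -0.7 -0.1] T [ 0.049 -0.041 -0.002] g 0.0548 0.0 j6 -0.582 -0.0
grip 5.68 [0.4831 0.2174 0.0892] F [-0.3 -0.7  6. ] T [-0.044  0.129  0.004] g 0.0225 59.0 j6 -0.582 0.001
```

```bash
python3 - <<'E'
from fl import *
h=off(CL,YC,0,GY)
r.move_straight([*h,.155],speed=.08); st("lift")
# pre-insertion: ring centre 75 mm before seat, 100 mm up ; TCP is .0175 above ring centre
p=off(SEAT,YO,-.085,GY)
r.reach([*p,.165],quat(YO)); 
r.hold(.2); st("pre")
p1,d,c=shot("wrist","w3"); cv2.imwrite("pics/w3.png",cv2.resize(p1[...,::-1],(800,600),interpolation=cv2.INTER_CUBIC))
E
```

```text
lift 6.67 [0.4823 0.2171 0.1544] F [ 0.4 -0.4 -1.4] T [-0.024  0.026  0.034] g 0.0226 58.9 j6 -0.582 -0.0
pre 8.1 [ 0.5886 -0.0897  0.1651] F [-0.7  0.2 -1.1] T [ 0.011 -0.054  0.042] g 0.0226 58.9 j6 -1.109 0.004
```

View pics/w3.png

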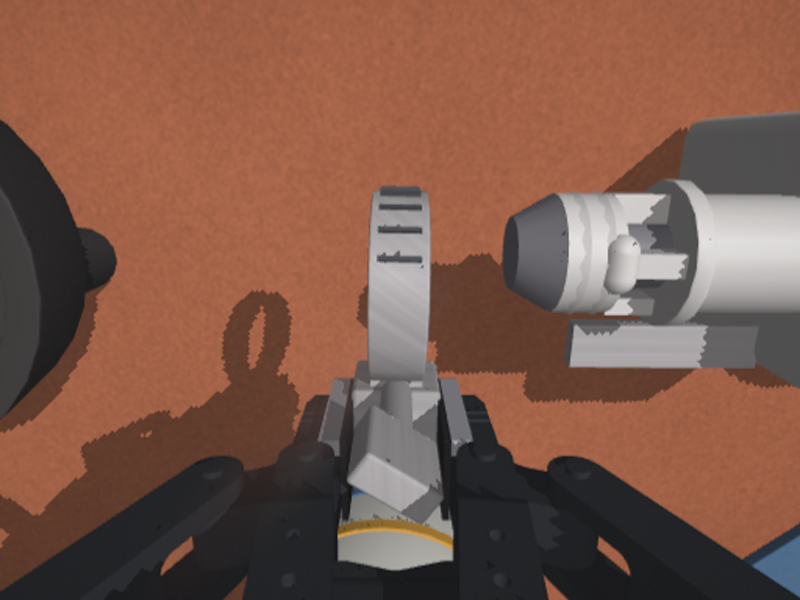

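The band is held upright (ring at (400,285)), roughly in line with the stub at (510–700,250). Next I measure both in this same view.

```bash
python3 - <<'E'
from fit import *
from h import *
f=np.load("pics/w3.npz");c=(f["K"],f["R"],f["o"]);P=cloud(c,f["d"])
C,S=np.cos(YO),np.sin(YO);R=np.array([[C,-S],[S,C]])
q=np.dstack([(P[...,:2]-SEAT)@R,P[...,2]]).reshape(-1,3)   # outlet frame
g=q[(abs(q[:,0]+.085)<.012)&(q[:,1]>-.022)&(q[:,1]<.03)&(q[:,2]>.14)&(q[:,2]<.18)]
print("ring",len(g),ls(lambda v:np.hypot(g[:,1]-v[0],g[:,2]-v[1])-.0252,[0,.147],loss="soft_l1",f_scale=.001).x,np.percentile(g[:,0],[1,50,99]))
t=g[g[:,2]>.16];print("x edges",edge_line(t,-.015,.012,0,3),edge_line(t,-.015,.012,0,97))
for lo,hi in((-.03,-.016),(.014,.04)):
    s=q[(q[:,0]>lo)&(q[:,0]<hi)&(abs(q[:,1])<.022)&(q[:,2]>.105)&(q[:,2]<.1225)]
    print("stub",len(s),ls(lambda v:np.hypot(s[:,1]-v[0],s[:,2]-v[1])-.021,[0,.1],loss="soft_l1",f_scale=.001).x)
co=q[(abs(q[:,0]-.010)<.005)&(np.hypot(q[:,1],q[:,2]-.1)>.0245)&(abs(q[:,1])<.02)&(q[:,2]>.11)&(q[:,2]<.13)]
print("collar",len(co),np.percentile(co[:,0],[2,98]),ls(lambda v:np.hypot(co[:,1]-v[0],co[:,2]-v[1])-.026,[0,.1],loss="soft_l1",f_scale=.001).x)
e=q[(abs(q[:,1])<.01)&(abs(q[:,2]-.1)<.012)&(q[:,0]<-.03)&(q[:,0]>-.06)];print("tip",np.percentile(e[:,0],[1,10]))
E
```

```text
ring 5006 [0.00080801 0.14745056] [-0.09174973 -0.08477523 -0.07791409]
x edges [ 0.01900239 -0.09148482] [ 0.02214022 -0.07849552]
stub 2054 [0.00032648 0.10044235]
stub 3454 [-1.00004737e-05  1.00231890e-01]
collar 1024 [0.00662736 0.0129333 ] [0.00014662 0.09988862]
tip [-0.04520437 -0.04507773]
```

```bash
cat >> fl.py <<'E'
DY=-.0006
def P3(x,y=0,z=.1180): return [*off(SEAT,YO,x-.0001,GY+DY+y),z]
def X(s): return off(np.zeros(2),-YO,*(s["eef_pos"][:2]-SEAT))-[0,GY+DY]
E
python3 - <<'E'
from fl import *
r.move_straight(P3(-.085),speed=.06)
b=r.move_straight(P3(-.055),speed=.06);st("a")
b=r.move_straight(P3(-.024),speed=.03,max_force=5);s=st("b");print(b,X(s))
E
```

```text
a 9.73 [ 0.6093 -0.0693  0.1178] F [0.3 0.3 0.1] T [-0.009 -0.011 -0.017] g 0.0226 58.9 j6 -1.066 0.011
b 10.92 [ 0.6302 -0.0468  0.118 ] F [-0.2 -0.3 -0.9] T [-0.01  -0.027  0.006] g 0.0228 58.9 j6 -1.022 -0.003
False [-2.42597079e-02  1.41366721e-05]
```

```bash
python3 - <<'E'
from fl import *
for x in(-.018,-.013,-.008,-.004):
    b=r.move_straight(P3(x),speed=.02,max_force=18);s=st(x);print(b,X(s).round(4))
    if b:break
else:
    b=r.move_straight(P3(.004),speed=.01,max_force=6);s=st("seat");print(b,X(s).round(4))
E
```

```text
-0.018 11.37 [ 0.6346 -0.0415  0.118 ] F [-0.3  2.8 -1.8] T [ 0.496  0.061 -0.064] g 0.0224 59.1 j6 -1.014 -0.06
False [-0.0174  0.0004]
-0.013 11.77 [ 0.6382 -0.0379  0.1181] F [-0.5  3.  -1.1] T [ 0.588  0.091 -0.058] g 0.0226 59.1 j6 -1.007 -0.099
False [-0.0123  0.0001]
-0.008 12.17 [ 0.6416 -0.0344  0.1181] F [-0.5  3.4 -1.3] T [ 0.623 -0.026 -0.121] g 0.0225 59.2 j6 -1.001 -0.136
False [-0.0074  0.    ]
-0.004 12.52 [ 0.6442 -0.0317  0.1181] F [-0.2  1.8 -0. ] T [ 0.423  0.059 -0.067] g 0.0226 59.1 j6 -0.996 -0.055
False [-0.0037 -0.0001]
seat 13.11 [ 0.6469 -0.0282  0.1171] F [-0.   0.3 -1.2] T [-0.009 -0.037  0.013] g 0.023 59.2 j6 -0.988 -0.001
True [0.0007 0.0003]
```

```bash
python3 - <<'E'
from fl import *
b=r.move_straight(P3(.004),speed=.01,max_force=7);s=st("seat");print(b,X(s).round(4))
p1,d,c=shot("wrist","w4")
r.hold(.2);st()
C,S=np.cos(YO),np.sin(YO);R=np.array([[C,-S],[S,C]])
P=cloud(c,d);q=np.dstack([(P[...,:2]-SEAT)@R,P[...,2]]).reshape(-1,3)
g=q[(abs(q[:,1])<.012)&(abs(q[:,0])<.03)&(q[:,2]>.118)&(q[:,2]<.13)]
for a in np.arange(-.02,.02,.001):
    m=(g[:,0]>=a)&(g[:,0]<a+.001); print(round(a*1e3),np.median(g[m,2]).round(4) if m.sum()>3 else None,end=" ")
cv2.imwrite("pics/w4.png",cv2.resize(p1[...,::-1],(800,600),interpolation=cv2.INTER_CUBIC))
E
```

```text
seat 13.43 [ 0.6468 -0.0277  0.1165] F [-1.  -1.4  3.5] T [-0.178  0.23   0.141] g 0.0225 59.7 j6 -0.987 0.11
True [0.001  0.0007]
 13.68 [ 0.6468 -0.0277  0.1164] F [ 0.6 -1.   3.9] T [-0.128  0.14   0.082] g 0.023 59.8 j6 -0.987 0.097
-20 0.1205 -19 0.1205 -18 0.1216 -17 0.1223 -16 0.1228 -15 0.1232 -14 0.1233 -13 0.1234 -12 0.1234 -11 0.1229 -10 0.1222 -9 0.1213 -8 0.1213 -7 0.1235 -6 0.1234 -5 0.1237 -4 0.1235 -3 0.1235 -2 0.1235 -1 0.1235 0 0.1234 1 0.1235 2 0.1235 3 0.1235 4 0.1236 5 0.1236 6 0.1233 7 0.1247 8 0.1253 9 0.1253 10 0.1253 11 0.1253 12 0.1252 13 0.1208 14 0.1205 15 0.1204 16 0.1204 17 0.1205 18 0.1207 19 0.1204
```

View pics/w4.png

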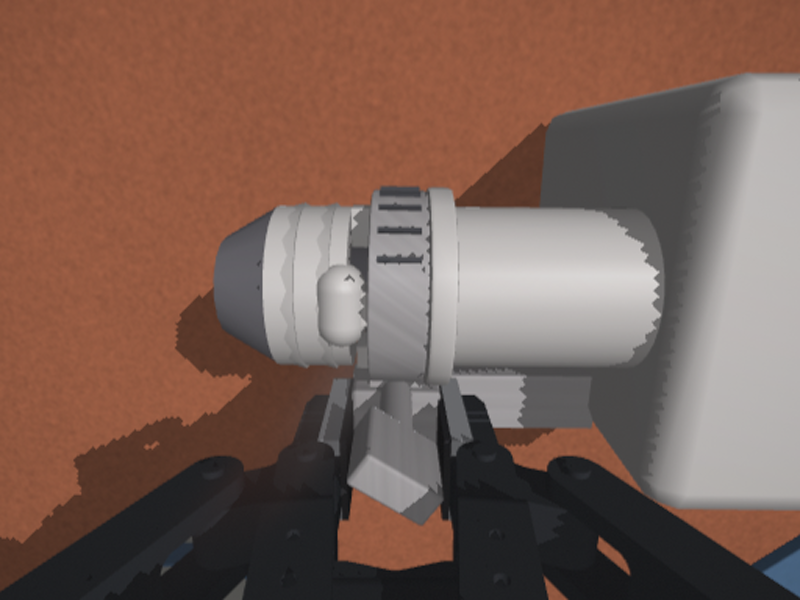

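The ring at (400,290) lies directly against the collar at (440,290), with the barb at (342,305) behind it, so the band is home. Next: release and look at the key.

```bash
python3 - <<'E'
from fl import *
command_gripper(.042,40); s=st("open")
e=s["eef_pos"].copy();r.move_straight([*e[:2],.175],speed=.08)
r.reach([*off(SEAT,YO,0,-.02),.26],quat(YO));s=st("up")
p1,d,c=shot("wrist","w5")
C,S=np.cos(YO),np.sin(YO);R=np.array([[C,-S],[S,C]])
P=cloud(c,d);q=np.dstack([(P[...,:2]-SEAT)@R,P[...,2]]).reshape(-1,3)
t=q[(q[:,2]>.144)&(q[:,2]<.158)&(abs(q[:,0])<.016)&(abs(q[:,1]+.026)<.017)]
k=cv2.minAreaRect(t[:,:2].astype(np.float32));B=cv2.boxPoints(k);print("key",len(t),k,np.median(t[:,2]),np.degrees(np.arctan2(*(B[1]-B[0])[::-1])),np.hypot(*(B[1]-B[0])),np.hypot(*(B[2]-B[1])))
g=q[(abs(q[:,1])<.012)&(abs(q[:,0])<.012)&(q[:,2]>.118)&(q[:,2]<.13)]
for a in np.arange(-.012,.012,.001):
    m=(g[:,0]>=a)&(g[:,0]<a+.001); print(round(a*1e3),np.median(g[m,2]).round(4) if m.sum()>3 else None,end=" ")
h=q[(abs(q[:,0])<.016)&(q[:,1]<-.024)&(q[:,1]>-.052)&(abs(q[:,2]-.11)<.008)];print("hous",np.percentile(h,[2,50,98],axis=0))
cv2.imwrite("pics/w5.png",cv2.resize(p1[...,::-1],(800,600),interpolation=cv2.INTER_CUBIC))
E
```

```text
open 14.01 [ 0.6461 -0.0274  0.1155] F [-0.2 -0.2  0.4] T [-0.013 -0.047  0.017] g 0.042 0.0 j6 -0.987 0.001
up 15.34 [ 0.632  -0.0153  0.261 ] F [-0.5 -0.2 -1.2] T [ 0.002  0.004 -0.014] g 0.0423 0.0 j6 -0.973 0.007
key 307 ((-0.0006457106210291386, -0.027715299278497696), (0.00835245568305254, 0.018378378823399544), 55.53328323364258) 0.14995711028193184 -34.466705 0.018378377 0.008352453
-12 0.1234 -11 0.1229 -10 0.1223 -9 0.1213 -8 0.1229 -7 0.1236 -6 0.1234 -5 0.1239 -4 0.1237 -3 0.1237 -2 0.1237 -1 0.1237 0 0.1235 1 0.1239 2 0.1236 3 0.1237 4 0.1238 5 0.1238 6 0.1218 7 0.125 8 0.1254 9 0.125 10 0.1256 11 0.1254 hous [[-0.01229277 -0.0468524   0.10388037]
 [ 0.00308154 -0.02997999  0.10843066]
 [ 0.01090897 -0.02415948  0.11281033]]
```

View pics/w5.png

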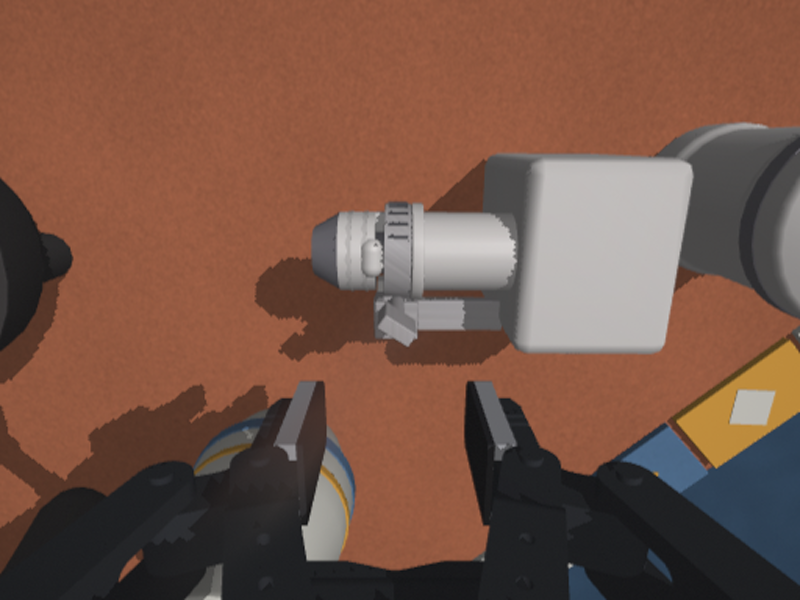

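The band rests on the stub against the collar at (400,250) with its key at (400,322), and the housing rests over the arm. Now grip the key.

```bash
cat >> fl.py <<'E'
KEY=off(SEAT,YO,-.0006,-.0277);KA=YO+np.radians(55.53)
E
python3 - <<'E'
from fl import *
q=quat(KA);print(r.solve_ik([*KEY,.156],q))
command_gripper(.032,60)
r.reach([*KEY,.20],q);print(r.move_straight([*KEY,.156],speed=.08,max_force=5));st("down")
command_gripper(0,60);r.hold(.3);st("grip")
E
```

```text
[-1.53234369e-01  6.32422912e-01  1.32649075e+00 -4.44089210e-16
  1.18267899e+00 -1.94970177e+00]
False
down 17.27 [ 0.6375 -0.0211  0.1563] F [-0.4  0.   0.7] T [-0.043 -0.025 -0.07 ] g 0.0321 0.0 j6 -1.95 0.002
grip 17.92 [ 0.6374 -0.0209  0.1567] F [-1.3  1.1  5. ] T [0.47  0.34  0.028] g 0.0067 61.1 j6 -1.95 0.002
```

```bash
cat > turn.py <<'E'
from fl import *
import sys
def turn(step,n,lim):
    out=[]
    for i in range(n):
        j=r.read_state()["joint_positions"].copy() if i==0 else j
        j[5]+=step;r.movej(j);r.hold(.25)
        T=[];
        for _ in range(5):
            s=r.read_state();T.append((s["torque"][2],s["tau"][5]));r.hold(.02)
        T=np.mean(T,0);print(round(s["time_s"],1),"j6",s["joint_positions"][5].round(3),"cmd",j[5].round(3),"Tz,tau6",T.round(3),"F",s["contact_force"].round(1),"g",round(s["grip_width"],4))
        if max(abs(T))>lim:break
turn(float(sys.argv[1]),int(sys.argv[2]),float(sys.argv[3]))
E
python3 turn.py .12 4 .17
```

```text
18.5 j6 -1.831 cmd -1.83 Tz,tau6 [0.09  0.048] F [-3.7 -0.   5.7] g 0.0062
19.1 j6 -1.711 cmd -1.71 Tz,tau6 [0.073 0.062] F [-4.  -0.3  4.2] g 0.0064
19.6 j6 -1.591 cmd -1.59 Tz,tau6 [0.065 0.052] F [-3.1  1.3  5.2] g 0.0064
20.2 j6 -1.471 cmd -1.47 Tz,tau6 [0.063 0.05 ] F [-3.3  0.4  4.4] g 0.0064
```

```bash
python3 turn.py .1 10 .12
```

```text
20.8 j6 -1.372 cmd -1.371 Tz,tau6 [0.064 0.069] F [-3.7  1.1  5.1] g 0.0064
21.4 j6 -1.272 cmd -1.271 Tz,tau6 [0.059 0.067] F [-3.7  0.7  4.7] g 0.006
22.0 j6 -1.172 cmd -1.171 Tz,tau6 [0.072 0.07 ] F [-3.4  0.2  5. ] g 0.0059
22.6 j6 -1.072 cmd -1.071 Tz,tau6 [0.068 0.072] F [-3.3  1.1  5.2] g 0.0065
23.1 j6 -0.972 cmd -0.971 Tz,tau6 [0.068 0.075] F [-2.9  1.2  4.3] g 0.0061
23.7 j6 -0.872 cmd -0.871 Tz,tau6 [0.072 0.09 ] F [-3.8  0.9  5.5] g 0.0063
24.3 j6 -0.772 cmd -0.771 Tz,tau6 [0.115 0.114] F [-2.8  0.6  5.8] g 0.0066
24.9 j6 -0.672 cmd -0.671 Tz,tau6 [0.149 0.131] F [-2.9  0.4  4.7] g 0.0063
```

```bash
python3 turn.py .06 6 .2
```

```text
25.5 j6 -0.612 cmd -0.612 Tz,tau6 [0.247 0.219] F [-2.7  0.2  5.6] g 0.0061
```

```bash
python3 turn.py 0 2 9; python3 turn.py .03 1 9
```

```text
26.1 j6 -0.612 cmd -0.612 Tz,tau6 [0.247 0.233] F [-3.4  0.6  4.5] g 0.0064
26.6 j6 -0.612 cmd -0.612 Tz,tau6 [0.239 0.236] F [-3.   0.1  4.6] g 0.0062
27.2 j6 -0.583 cmd -0.582 Tz,tau6 [0.269 0.254] F [-3.   0.   4.6] g 0.0062
```

```bash
python3 - <<'E'
from fl import *
command_gripper(.032);s=st("open");e=s["eef_pos"]
r.move_straight([*e[:2],.21],speed=.1)
r.reach([*off(SEAT,YO,0,-.02),.28],quat(YO));s=st("up")
p1,d,c=shot("wrist","w6")
C,S=np.cos(YO),np.sin(YO);R=np.array([[C,-S],[S,C]])
P=cloud(c,d);q=np.dstack([(P[...,:2]-SEAT)@R,P[...,2]]).reshape(-1,3)
t=q[(q[:,2]>.144)&(q[:,2]<.158)&(abs(q[:,0])<.016)&(abs(q[:,1]+.026)<.017)]
print(cv2.minAreaRect(t[:,:2].astype(np.float32)),np.median(t[:,2]))
g=q[(abs(q[:,1])<.012)&(abs(q[:,0])<.012)&(q[:,2]>.118)&(q[:,2]<.13)]
for a in np.arange(-.012,.012,.001):
    m=(g[:,0]>=a)&(g[:,0]<a+.001); print(round(a*1e3),np.median(g[m,2]).round(4) if m.sum()>3 else None,end=" ")
cv2.imwrite("pics/w6.png",cv2.resize(p1[...,::-1],(800,600),interpolation=cv2.INTER_CUBIC))
E
```

```text
open 27.62 [ 0.6375 -0.0206  0.1566] F [0.2 0.1 0.5] T [ 0.04   0.044 -0.007] g 0.0319 0.0 j6 -0.582 0.002
up 28.76 [ 0.6318 -0.0154  0.2798] F [ 1.  -0.1  0.1] T [-0.049  0.021 -0.003] g 0.0317 0.0 j6 -0.972 -0.202
((-0.0010287223849445581, -0.02852151356637478), (0.018181290477514267, 0.008147691376507282), 69.67301940917969) 0.1502357816943281
-12 0.1227 -11 0.123 -10 0.1213 -9 0.1213 -8 0.123 -7 0.1237 -6 0.1235 -5 0.1232 -4 0.1235 -3 0.1239 -2 0.1238 -1 0.1235 0 0.1233 1 0.1236 2 0.1234 3 0.1237 4 0.1237 5 0.1237 6 0.1236 7 0.1249 8 0.1253 9 0.1252 10 0.1255 11 0.1252
```

View pics/w6.png

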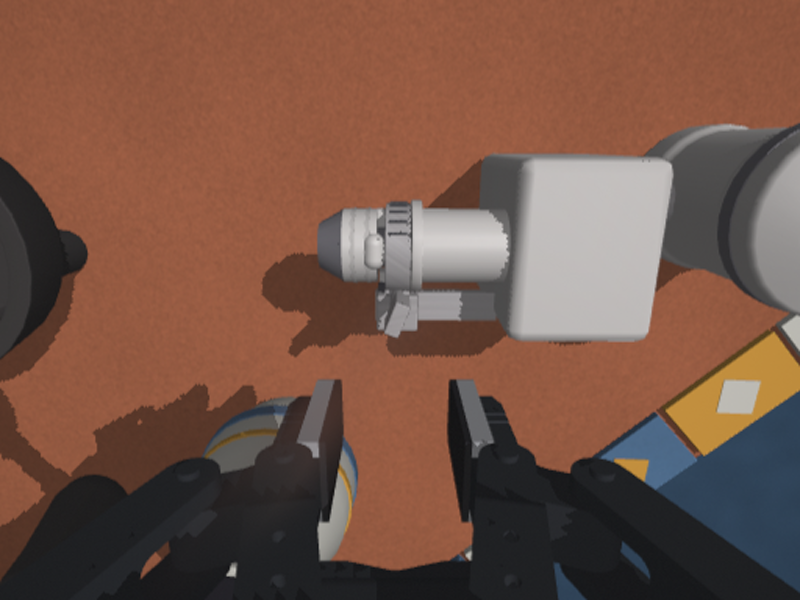

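The ring at (400,245) still sits against the collar. The key at (397,320) has turned about 76° clockwise and stayed there, and the hand is clear.

```bash
python3 -c "
from h import *
r.hold(.2);print(r.finish_job())"
```

```text
the job is handed in; nothing more can be done
None
```

I slid the band past the barb until it sat against the collar, then turned its key clockwise until about 0.25 N m was felt with the key held still. I let go and handed the job in at about 29 s of robot time, without touching the other things on the ledge.

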